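# Swing out the riser's leg, then load it

## Robot

A 6-joint arm with a two-finger parallel gripper is mounted at the origin on a cart in front of the work surface, level with it; the furniture and walls round the work are solid. World frame = base frame: x ahead of the robot, y to its left, z up, the work surface at z = 0. Lengths are in m, angles in rad, forces in N, time in s.
With the tool pointing down it reaches from about 0.375 to 0.975 m from the base axis. Payload 3.8 kg.
Tool frame: the origin (TCP) lies midway between the tips of the shut fingers; the grasp point (between the pads) lies 19 mm behind it; z points along the fingers, y is the line along which they close (so a half turn about z gives the same grasp; the last joint's range is limited). The gripper opens to 85 mm and grips with 20 to 120 N. Pads are 22 mm wide; open, the fingers measure 114 mm over their backs; the gripper's body (76 mm by 85 mm) begins 54 mm behind the grasp point. The pads swing forward as they close: fully open they stand 13 mm farther back than shut.
Start: joints at [1.241, 0.264, 1.604, -0, 1.274, -0.037], TCP at [0.195, 0.646, 0.231] pointing down, gripper open.
Joint ranges: [-2.63, 2.63], [-0.94, 2.18], [0.31, 2.57], [-1.31, 4.45], [0, 2.66], [-2.55, 2.55]. Speed limits (rad/s): [2.57, 2.57, 3.14, 3.14, 3.14, 3.14].

## Interface

Orientations are given as a rotation vector (axis times angle).
In Python, from workcell import bot gives the robot as it stands.
- The arm moves only by the tool servo_tool, never from a script. Its argument "series" is a list of rows, each a list of 7 numbers: the shift along the world's x, y, z in units of 0.15 m (1.0 is 0.15 m), then the turn, a rotation vector about the world's x, y, z in units of 180 degrees (1.0 is 180 degrees), then the closure, from 0 (fully open) to 1 (shut). A call has 1 to 20 rows; each row is the pose to reach, as a shift and turn from the pose commanded when the call began, turning the shorter way round; what a row does not reach only later rows make up. A row lasts 1/10 s, in which the tool goes at most 50 mm and 8.59 degrees, less where a joint would pass 70% of its speed; a pose out of reach is approached as far as the arm can. A call with a number of a shift or a turn outside -1 to 1 is refused whole. A call with a gripper value outside its range is refused whole. The fingers move at their own pace and stop on an object; "newtons" is the grip in N (left out, the last holds). Time passes only in rows, so rows that repeat a pose let the fingers close. It gives the time, the measured TCP pose, the force, the opening and the grip force at its end, in the units of the state.
- bot.read_state(): the state, without advancing time (a new reading comes with each control period).
- bot.read_camera(name): name is "side" or "top" or "wrist"; returns the picture (420x560x3 uint8, red, green, blue); there is no depth.
- bot.camera_info(name): a dict with "vertical_fov" (degrees; the focal length in pixels is half the picture's height over the tangent of half this angle, whatever the lens; pixels are square), "cx", "cy" (the principal point, pixels), "R" (3x3) and "t" (3): a world point X has camera coordinates R X + t. Camera axes: x right, y down, z forward; pixel columns grow to the right and rows downward; lengths in m; the calibration is good to about 2 mm. A picture is of the moment at which its call begins: read the wrist's pose just before it. camera_info takes no time and is no camera call; for the wrist camera it gives the pose at the moment of the call.
- bot.finish_job(): hands the job in; it is judged then, once.
Trained networks look in the newest picture that a camera, given by its name, has taken for a name from the list of things; names that differ only in an ending like _2 or _b are one class to them, and where a whole thing is asked for, a point or a joint stands for the part that bears it (a point fixed in the world has none). Each returns a list of dicts, best first, with "score" (0 to 1); they miss things now and then, are a little off and sometimes report something else, mostly with a low value. They report only what shows in the picture. A call takes as long as a camera call. They do not tell look-alikes from the thing itself.
- bot.recognise(target, camera): "box" ([left, top, right, bottom] as shares, 0 to 1, of the picture: columns of its width, rows of its height, round what is visible of it).
- bot.trace(target, camera): "mask" (420x560 bool, what is visible of it) and "box" ([left, top, right, bottom] as shares, 0 to 1, of the picture: columns of its width, rows of its height, round what is visible of it).
- bot.mark_of(target, camera): "at" ([row, column] as shares, 0 to 1, of the picture: columns of its width, rows of its height: a listed point, or the origin of a listed thing).
The state is a dict: "time": time; "q": joint angles; "joint_vel": joint speeds; "joint_torque": joint torques, N m; "tool_pos": TCP position; "tcp_rot": TCP orientation; "wrist_force": force on the tool from outside, world axes, zero at the start; "torque": the same for the moment, N m; "width": opening from 0.0 (shut) to 1.0 (fully open); "grip_force": force on a finger pad.
Only numpy, scipy, OpenCV 4.12 (cv2) and the standard library are available. Lean on these libraries where they do the work, as an engineer would, in place of code of your own. Each camera call takes 0.05 s, during which the arm holds its last target. There are 200 camera calls.

## Task

The shelf riser must carry the heavy transformer on its front half: first swing the blue leg out from under the shelf towards the front edge until it clicks home against its stop, then set the transformer upright on the black rubber mat on top, without dropping it. Leave the leg clicked home, do not knock over the bottle, and leave the blue parts case where it lies on the shelf.

Things in the scene. Friction and masses are not known exactly. Their poses are not given: they have to be found in the camera images.
- mat_mid (a point): Centre of the top face of the black rubber mat (82 mm along x, 240 mm along y) on the front half of the fixed shelf riser, 241 mm above the table. x points to the riser's back, y to its left seen from the front (robot side), z up. The mat is bare; it stands 2 mm proud of the board.
- leg_mid (a point): Point on the axis of the blue swing leg, 60 mm above the table. The leg is an upright round tube, 16 mm diameter, bare from 22 to 195 mm above the table, on a 24 mm rubber foot that just clears the table; a flat arm under the board carries it and swings level. At the start it stands 40 to 58 mm in behind the front edge, reached only from the front with a leaning tool (30 to 40 degrees).
- pivot (a point): Point on the leg's upright pivot axis, 60 mm above the table, 82 mm behind the board's front edge on the riser's centre line; axes as mat_mid. The leg's axis is 70 mm from it.
- leg (a joint): Swing of the leg, rad. 0 = folded: from the pivot the leg stands 20 degrees to the front of the riser's +y. It grows as the leg swings to the front (anticlockwise from above). A sprung ball catch resists with about 3 N at the leg from 0.96 to 1.10, then snaps it home; 1.22 = home at the stop, straight to the front, 12 mm behind the front edge. Elsewhere 0.5 N; stays where left.
- transformer_mid (a point): Centre, half-way up, of the loose green and black mains transformer, 53 mm along its x, 78 mm along its y, 68 mm high, 0.4 to 0.8 kg; the widest part across x (51 mm) reaches up to 55 mm height. It stands upright on the green 2 mm cutting mat left of the riser. z up.
- ipa_bottle: White bottle with red cap, 40 mm across, 115 mm high, standing loose at the back left; origin at the centre of its underside. Not to be knocked over.
- parts_case: Blue flat parts case, 74 x 130 x 25 mm, lying loose on the back half of the riser's top; origin at the centre of its underside. To be left there.
- front_edge (a point): Middle of the lower front edge of the riser's grey board, 225 mm above the table; axes as mat_mid. The board is 170 mm deep, 260 mm wide, 14 mm thick and overhangs the leg. Two aluminium end panels, 12 mm thick, carry it; they stand 122 mm left and right of the middle, under the back half only, from 92 mm behind the front edge.
Things that resemble listed ones, but are neither listed nor needed, are in the scene too. What is shaped like the part that bears transformer_mid but turquoise or yellow is not meant.

How it is judged:
By the outcome, as a careful person would: the job done as asked, in the order asked, and still so for the second after the job is handed in, with the robot touching nothing.
It also fails if it takes over 61 s, if anything falls off the work surface, if the arm or the gripper's body presses on something with over 40 N, if the wrist force passes 120 N, or if a joint passes its speed limit or range.

## Working session

There is one attempt and no reset: what is moved stays moved. The work goes in short steps, Python scripts to look and compute and a tool call to move; the robot and the scene stay as the last step left them, time stands still between calls to the robot, and variables do not carry over. Pictures are saved under pics/ and viewed, at most 11 in all, crops included, and the job is handed in when it is done.

Besides the shell and the picture viewer there is one more tool, called after "Request:" as a command line: name --pt "numbers of a row" for each row, then --argument value for the rest. servo_tool: Moves the arm, as the interface text tells. Shifts and turns lie within -1 to 1; 1 stands for 0.15 m of shift or 180 degrees of turn. Its arguments: {"type":"object","properties":{"series":{"type":"array","items":{"type":"array","items":{"type":"number"}}},"newtons":{"type":"number"}},"required":["series"]}

```bash
mkdir -p pics
cat > h.py <<'E'
import numpy as np, cv2
from workcell import bot
from scipy.spatial.transform import Rotation as Ro
def K(n):
    c=bot.camera_info(n); f=210/np.tan(np.radians(c["vertical_fov"])/2)
    return f,c["cx"],c["cy"],np.array(c["R"]),np.array(c["t"])
def ray(n,u,v):
    f,cx,cy,R,t=K(n); d=R.T@np.array([(u-cx)/f,(v-cy)/f,1]); return -R.T@t,d
def onz(n,u,v,z):
    o,d=ray(n,u,v); return o+d*(z-o[2])/d[2]
def proj(n,X):
    f,cx,cy,R,t=K(n); c=R@np.array(X)+t; return f*c[0]/c[2]+cx,f*c[1]/c[2]+cy
def tri(a,b):
    (o1,d1),(o2,d2)=ray(*a),ray(*b)
    s=np.linalg.lstsq(np.c_[d1,-d2],o2-o1,rcond=None)[0]
    p,q=o1+d1*s[0],o2+d2*s[1]; return (p+q)/2,np.linalg.norm(p-q)
E
python3 - <<'E'
from h import *
np.set_printoptions(precision=3,suppress=True)
for n in("top","side"):
    im=bot.read_camera(n); cv2.imwrite(f"pics/{n}0.png",im[:,:,::-1])
    o,d=ray(n,280,210); print(n,o,d,bot.camera_info(n)["vertical_fov"])
    for t in("mat_mid","leg_mid","pivot","front_edge","transformer_mid","ipa_bottle","parts_case"):
        print(t,[(round(r["score"],2),round(r["at"][1]*560),round(r["at"][0]*420)) for r in bot.mark_of(t,n)][:4])
s=bot.read_state();print(s["time"],s["tool_pos"],s["tcp_rot"])
E
```

```text
top [0.351 0.207 1.381] [ 0.17   0.019 -0.985] 46.327683417672105
mat_mid [(0.93, 412, 192)]
leg_mid []
pivot []
front_edge [(0.79, 414, 211), (0.51, 228, 226)]
transformer_mid [(0.93, 187, 238), (0.92, 282, 221), (0.92, 212, 272), (0.84, 227, 228)]
ipa_bottle [(0.5, 241, 177)]
parts_case [(0.78, 397, 159)]
side [ 0.213 -0.598  0.755] [ 0.311  0.766 -0.562] 52.90617546484063
mat_mid [(0.61, 367, 250)]
leg_mid [(0.18, 348, 263)]
pivot []
front_edge [(0.64, 350, 262)]
transformer_mid [(0.96, 254, 218), (0.84, 285, 245), (0.74, 212, 221), (0.59, 235, 198)]
ipa_bottle [(0.59, 307, 216)]
parts_case [(0.65, 389, 225)]
0.8 [0.195 0.646 0.231] [0.458 3.108 0.   ]
```

View pics/top0.png

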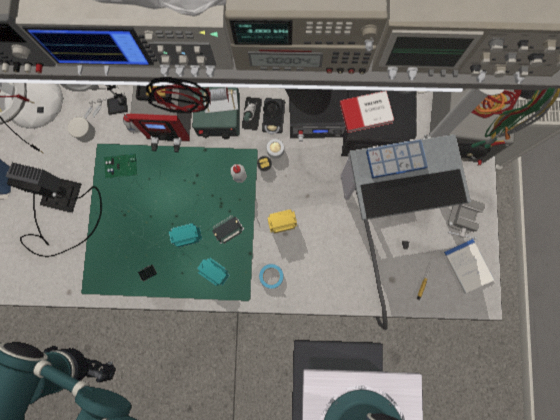

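View pics/side0.png

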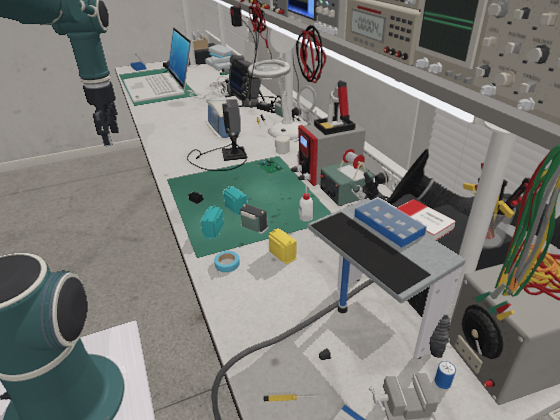

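Candidates for the transformer (top picture): turquoise (184,235) and (212,272), yellow (282,221), dark green/black (228,229). I choose the dark one, at (254,218) in the side view. The blue leg shows at (345,285) in the side view. Next I check a close crop and measure.

Run:
```python
from h import *
np.set_printoptions(precision=3,suppress=True)
t=cv2.imread("pics/top0.png");s=cv2.imread("pics/side0.png")
a=cv2.resize(t[205:250,200:260],(400,300),interpolation=3);b=cv2.resize(s[190:250,220:300],(400,300),interpolation=3)
c=cv2.resize(s[190:340,300:500],(800,600),interpolation=3)[:300*2]
cv2.imwrite("pics/crop1.png",np.vstack([np.hstack([a,b]),cv2.resize(s[200:335,300:480],(400,300),interpolation=3).repeat(1,1) if 0 else np.hstack([cv2.resize(s[200:320,320:480],(400,300),interpolation=3),cv2.resize(t[120:225,340:480],(400,300),interpolation=3)])]))
print("trafo",tri(("top",227,228),("side",254,218)))
for n,uv in(("top",(412,192)),("side",(367,250))): print("mat",onz(n,*uv,.241))
for n,uv in(("top",(414,211)),("side",(350,262))): print("edge",onz(n,*uv,.225))
print("bottle",onz("top",241,177,0),onz("side",307,216,0))
bot.read_camera("top")
for r in bot.trace("mat_mid","top")[:1]:
    c=cv2.findContours(r["mask"].astype(np.uint8),0,2)[0]; c=max(c,key=cv2.contourArea)[:,0]
    P=np.array([onz("top",u,v,.241)[:2] for u,v in c],np.float32)
    print("matrect",r["score"],cv2.minAreaRect(P),cv2.boxPoints(cv2.minAreaRect(P)))
for r in bot.trace("transformer_mid","top")[:4]:
    c=cv2.findContours(r["mask"].astype(np.uint8),0,2)[0]; c=max(c,key=cv2.contourArea)[:,0]
    P=np.array([onz("top",u,v,.07)[:2] for u,v in c],np.float32)
    print("tr",r["score"],np.array(r["box"])*[560,420,560,420],cv2.minAreaRect(P))
# blue leg in side by colour
bot.read_camera("side")
for r in bot.trace("leg","side")[:2]:
    m=r["mask"];v,u=np.where(m)
    print("leg",r["score"],np.array(r["box"])*[560,420,560,420],[(k,u[v==k].mean(),(u[v==k].max()-u[v==k].min()+1)) for k in range(v.min(),v.max(),8)])
```

```text
trafo (array([0.527, 0.378, 0.034]), np.float64(0.003990556537285847))
mat [ 0.599 -0.082  0.241]
mat [ 0.593 -0.091  0.241]
edge [ 0.557 -0.09   0.225]
edge [ 0.557 -0.092  0.225]
bottle [0.683 0.348 0.   ] [0.693 0.365 0.   ]
matrect 0.73 ((0.6325501203536987, -0.06020541489124298), (0.17277441918849945, 0.2927609980106354), 10.83889102935791) [[ 0.52   0.067]
 [ 0.575 -0.22 ]
 [ 0.745 -0.188]
 [ 0.69   0.1  ]]
tr 0.86 [168.784 227.598 199.584 246.414] ((0.5006572604179382, 0.48672524094581604), (0.05435008928179741, 0.08379315584897995), 15.789742469787598)
tr 0.71 [199.696 256.998 229.208 286.398] ((0.405548095703125, 0.4045698344707489), (0.08428036421537399, 0.05609568953514099), 58.429073333740234)
tr 0.67 [268.184 213.402 294.28  230.202] ((0.5466706156730652, 0.22578668594360352), (0.05427428334951401, 0.07464322447776794), 15.700663566589355)
tr 0.63 [216.888 214.41  243.88  247.002] ((0.5206760168075562, 0.37179985642433167), (0.05404410511255264, 0.0765557661652565), 34.432281494140625)
leg 0.63 [336.112 258.384 349.496 315.714] [(259, np.float64(344.5), np.int64(2)), (267, np.float64(345.5), np.int64(8)), (275, np.float64(345.0), np.int64(7)), (283, np.float64(344.0), np.int64(7)), (291, np.float64(344.0), np.int64(7)), (299, np.float64(343.0), np.int64(7)), (307, np.float64(342.5), np.int64(10))]
```

View pics/crop1.png

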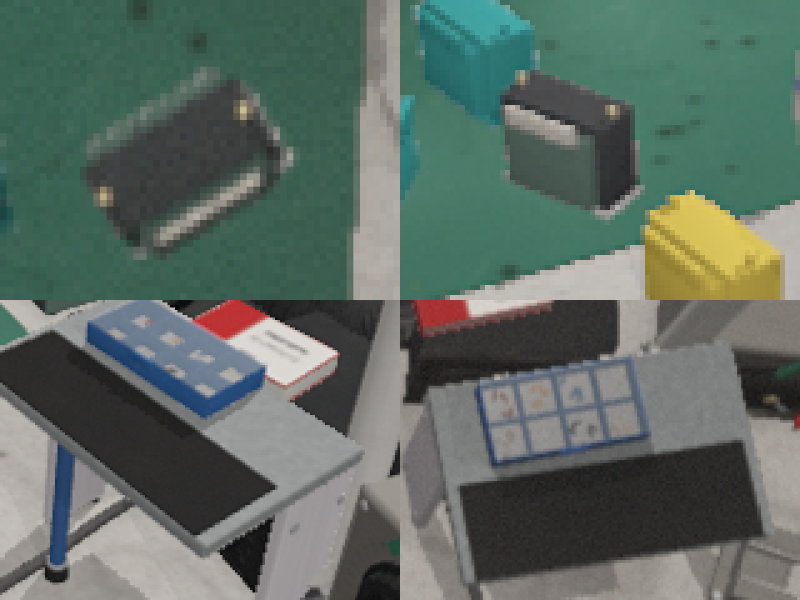

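Run:
```python
from h import *
np.set_printoptions(precision=3,suppress=True)
C=np.array([onz("top",u,v,.241)[:2] for u,v in((360.2,185),(459.7,169),(467.8,202.5),(366.3,218))]);print("matcorners",C,C.mean(0))
yw=[np.arctan2(*( (d:=a-b)*[-1,1] )) for a,b in((C[0],C[1]),(C[3],C[2]))];print(np.degrees(yw))
yaw=np.radians(10.8);X=np.array([np.cos(yaw),np.sin(yaw)]);Y=np.array([-X[1],X[0]])
fe=np.array([.557,-.091])
for q in(0,.1,.2,.3,1.22):
    a=np.radians(20)+q; L=fe+(.082-.07*np.sin(a))*X+.07*np.cos(a)*Y
    print(q,L,proj("side",[*L,.06]),proj("side",[*L,.022]),proj("side",[*L,.15]))
print(proj("side",[*(fe+.082*X),.06]))
for v,u in((275,345),(291,344),(307,342.5)): print([onz("side",u,v,z) for z in(.04,.06,.08,.15)])
P=bot.read_state();print(P["q"],P["tcp_rot"],Ro.from_rotvec(P["tcp_rot"]).as_matrix())
```

```text
matcorners [[ 0.613  0.04 ]
 [ 0.658 -0.196]
 [ 0.577 -0.212]
 [ 0.534  0.025]] [ 0.596 -0.086]
[10.809 10.309]
0 [ 0.602 -0.016] (np.float64(344.7434826367164), np.float64(291.3678236644661)) (np.float64(343.7581343946887), np.float64(303.1367439574766)) (np.float64(347.2608010874448), np.float64(261.30117419465137))
0.1 [ 0.596 -0.019] (np.float64(343.3721525237374), np.float64(293.27225559057746)) (np.float64(342.4117634514649), np.float64(305.0580279512015)) (np.float64(345.8266629734832), np.float64(263.1508160066969))
0.2 [ 0.59  -0.024] (np.float64(342.2746404998247), np.float64(295.30582974096404)) (np.float64(341.33318223912363), np.float64(307.10942121135827)) (np.float64(344.68177504229146), np.float64(265.1262307724522))
0.3 [ 0.586 -0.029] (np.float64(341.46550466719515), np.float64(297.45191556689895)) (np.float64(340.5365993513862), np.float64(309.274063009567)) (np.float64(343.8415966678069), np.float64(267.21147072230224))
1.22 [ 0.569 -0.089] (np.float64(348.7778599987998), np.float64(318.8024504567517)) (np.float64(347.62701343285886), np.float64(330.79141724769875)) (np.float64(351.73493267609786), np.float64(287.9970875389264))
(np.float64(372.987651965742), np.float64(304.48865834705725))
[array([0.642, 0.049, 0.04 ]), array([0.63 , 0.031, 0.06 ]), array([0.618, 0.013, 0.08 ]), array([ 0.576, -0.05 ,  0.15 ])]
[array([0.612, 0.003, 0.04 ]), array([ 0.601, -0.014,  0.06 ]), array([ 0.59 , -0.031,  0.08 ]), array([ 0.551, -0.089,  0.15 ])]
[array([ 0.584, -0.039,  0.04 ]), array([ 0.573, -0.054,  0.06 ]), array([ 0.563, -0.07 ,  0.08 ]), array([ 0.527, -0.125,  0.15 ])]
[ 1.241  0.264  1.604 -0.     1.274 -0.037] [ 0.458  3.108 -0.   ] [[-0.957  0.289  0.   ]
 [ 0.289  0.957 -0.   ]
 [-0.    -0.    -1.   ]]
```

```bash
cat >> h.py <<'E'
def tool(lean,psi):
    l,p=np.radians([lean,psi]); z=np.array([np.sin(l)*np.cos(p),np.sin(l)*np.sin(p),-np.cos(l)]); y=np.array([-np.sin(p),np.cos(p),0])
    return np.c_[np.cross(y,z),y,z]
def turn(Rt,rot=None):
    rot=bot.read_state()["tcp_rot"] if rot is None else rot
    return (Ro.from_matrix(Rt)*Ro.from_rotvec(rot).inv()).as_rotvec()/np.pi
E
python3 -c "
from h import *
print(turn(tool(40,0)))"
```

```text
[-0.03252328 -0.22060218  0.0893874 ]
```

Request:
servo_tool --pt "0.3 -0.3 0.1 0 0 0 0" --pt "0.6 -0.6 0.2 0 0 0 0" --pt "0.8 -1 0.2 0 0 0 0.4" --pt "0.8 -1 0.2 0 0 0 0.4"

```text
time: 1.45
tool_pos: [0.316, 0.4949, 0.262]
tcp_rot: [0.458, 3.107, 0.001]
wrist_force: [1.0, 0.7, 0.4]
width: 0.692
grip_force: 0.0
```

Request:
servo_tool --pt "0.1 -0.33 0 -0.006 -0.04 0.017 0.5" --pt "0.2 -0.66 0 -0.013 -0.085 0.034 0.5" --pt "0.3 -1 0 -0.02 -0.13 0.052 0.5" --pt "0.3 -1 0 -0.026 -0.175 0.071 0.5" --pt "0.3 -1 0 -0.0325 -0.2206 0.0894 0.5" --pt "0.3 -1 0 -0.0325 -0.2206 0.0894 0.5"

```text
time: 2.05
tool_pos: [0.3573, 0.3442, 0.2583]
tcp_rot: [-0.006, 2.444, -0.003]
wrist_force: [-1.0, -0.1, -0.6]
width: 0.5
grip_force: 0.0
```

Request:
servo_tool --pt "0.1 -0.33 0 0 0 0 0.5" --pt "0.2 -0.66 -0.2 0 0 0 0.5" --pt "0.3 -1 -0.4 0 0 0 0.5"

```text
time: 2.35
tool_pos: [0.4003, 0.2157, 0.2141]
tcp_rot: [-0.001, 2.442, 0.005]
wrist_force: [0.4, 0.0, 0.4]
width: 0.497
grip_force: 0.0
```

Request:
servo_tool --pt "0.1 -0.33 0 0 0 0 0.5" --pt "0.2 -0.66 -0.1 0 0 0 0.5" --pt "0.4 -1 -0.3 0 0 0 0.5" --pt "0.4 -1 -0.3 0 0 0 0.5"

```text
time: 2.75
tool_pos: [0.4627, 0.0626, 0.17]
tcp_rot: [0.005, 2.443, -0.001]
wrist_force: [-0.5, 1.9, 0.3]
width: 0.499
grip_force: 0.0
```

Run:
```python
from h import *
s=bot.read_state();print(s["time"],s["tool_pos"],s["tcp_rot"],s["width"])
im=bot.read_camera("wrist");cv2.imwrite("pics/w1.png",im[:,:,::-1])
for t in("leg_mid","pivot","front_edge"): print(t,[(round(r["score"],2),round(r["at"][1]*560),round(r["at"][0]*420)) for r in bot.mark_of(t,"wrist")][:4])
print(proj("wrist",[.593,-.021,.06]),proj("wrist",[.555,-.092,.225]),ray("wrist",280,210))
```

```text
2.75 [0.4627155  0.06262917 0.16996616] [ 5.47624841e-03  2.44313621e+00 -1.07977775e-03] 0.4987912139491646
leg_mid [(0.59, 206, 223)]
pivot []
front_edge []
(np.float64(198.89881800205043), np.float64(220.95688468237395)) (np.float64(34.90051831690255), np.float64(408.41474647083436)) (array([0.32187983, 0.06409783, 0.23569251]), array([ 0.82031985, -0.00388978, -0.57190183]))
```

View pics/w1.png

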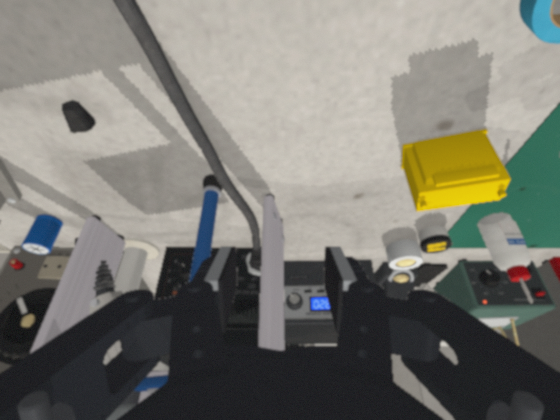

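Run:
```python
from h import *
bot.read_camera("wrist")
print(onz("wrist",206,223,.06))
for r in bot.trace("leg","wrist")[:2]:
    m=r["mask"];v,u=np.where(m)
    print("leg",r["score"],[(k,u[v==k].mean(),(u[v==k].max()-u[v==k].min()+1)) for k in range(v.min(),v.max(),15)])
for q in(0,.1,.2,.3):
    yaw=np.radians(10.5);X=np.array([np.cos(yaw),np.sin(yaw)]);Y=np.array([-X[1],X[0]])
    a=np.radians(20)+q; L=np.array([.555,-.092])+(.082-.07*np.sin(a))*X+.07*np.cos(a)*Y
    print(q,L,[np.round(proj("wrist",[*L,z])) for z in(.0,.022,.06,.1,.15)])
```

```text
[ 0.59786972 -0.01300636  0.06      ]<stdin>:6: RuntimeWarning: Mean of empty slice.
  ret = ret.dtype.type(ret / rcount)
Traceback (most recent call last):
ValueError: zero-size array to reduction operation maximum which has no identity
```

Request:
servo_tool --pt "0.25 -0.2 -0.11 0 0 0 0.5" --pt "0.53 -0.4 -0.23 0 0 0 0.5" --pt "0.53 -0.4 -0.23 0 0 0 0.5" --pt "0.53 -0.4 -0.23 0 0 0 0.5"

```text
time: 3.45
tool_pos: [0.5428, 0.0062, 0.1344]
tcp_rot: [-0.001, 2.446, 0.001]
wrist_force: [-0.7, -0.0, -1.0]
width: 0.503
grip_force: 0.0
```

Run:
```python
from h import *
s=bot.read_state();print(s["time"],s["tool_pos"],s["tcp_rot"],s["width"])
im=bot.read_camera("wrist");cv2.imwrite("pics/w2.png",im[:,:,::-1])
print([(round(r["score"],2),r["at"][1]*560,r["at"][0]*420,onz("wrist",r["at"][1]*560,r["at"][0]*420,.06)) for r in bot.mark_of("leg_mid","wrist")][:4])
h=cv2.cvtColor(im,cv2.COLOR_RGB2HSV);m=cv2.inRange(h,(100,120,40),(125,255,255))
for v in range(80,300,15):
    u=np.where(m[v,120:400])[0]+120
    if len(u):print(v,u.min(),u.max())
for z in(0.022,.06,.1,.15):print(z,proj("wrist",[.597,-.014,z]))
```

```text
3.45 [0.54280768 0.00623135 0.13442601] [-9.98437961e-04  2.44606213e+00  8.94637128e-04] 0.5031644024566183
[(0.69, 253.12, 205.59, array([ 0.5957891 , -0.01378526,  0.06      ]))]
170 247 262
185 246 261
200 244 261
215 243 260
230 242 260
245 240 261
260 238 260
275 237 259
290 236 259
0.022 (np.float64(255.1472353018916), np.float64(169.79589961079887))
0.06 (np.float64(252.94944369275464), np.float64(206.5059439129734))
0.1 (np.float64(250.16084663693871), np.float64(253.0843005844293))
0.15 (np.float64(245.72383565808525), np.float64(327.1963633140275))
```

View pics/w2.png

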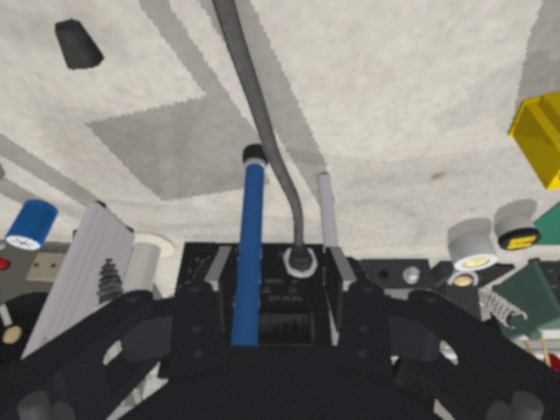

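Request:
servo_tool --pt "0 -0.13 -0.08 0 0 0 0.5" --pt "0.14 -0.13 -0.25 0 0 0 0.5" --pt "0.29 -0.13 -0.42 0 0 0 0.5" --pt "0.43 -0.13 -0.59 0 0 0 0.5" --pt "0.43 -0.13 -0.59 0 0 0 0.5"

```text
time: 4.05
tool_pos: [0.6058, -0.0056, 0.0526]
tcp_rot: [0.007, 2.474, -0.013]
wrist_force: [-0.1, 0.5, 0.4]
width: 0.498
grip_force: 0.0
```

Request:
servo_tool --pt "0 0 0 0 0 0 1" --pt "0 0 0 0 0 0 1" --pt "0 0 0 0 0 0 1" --pt "0 0 0 0 0 0 1" --pt "0 0 0 0 0 0 1" --newtons 25

```text
time: 4.55
tool_pos: [0.6045, -0.0147, 0.057]
tcp_rot: [0.016, 2.463, -0.031]
wrist_force: [18.3, -27.1, -30.9]
width: 0.17
grip_force: 25.5
```

Run:
```python
from h import *
s=bot.read_state();print(s["time"],s["tool_pos"],s["width"],s["grip_force"],s["wrist_force"])
R=Ro.from_rotvec(s["tcp_rot"]).as_matrix(); p0=s["tool_pos"]; g=p0-.019*R[:,2];print("grasp",g)
for yd in(10.5,):
  yaw=np.radians(yd);X=np.array([np.cos(yaw),np.sin(yaw)]);Y=np.array([-X[1],X[0]])
  pv=np.array([.555,-.092])+.082*X; d=np.array([.596,-.014])-pv; d2=g[:2]-pv
  print("r",np.hypot(*d),np.hypot(*d2),"a",np.degrees(np.arctan2(-d2@X,d2@Y)))
  a0=np.arctan2(-d2@X,d2@Y)
  for a in np.linspace(a0,np.radians(92),13):
    L=pv+.07*(np.cos(a)*Y-np.sin(a)*X)
    L0=pv+.07*(np.cos(a0)*Y-np.sin(a0)*X)
    print(round(a-np.radians(20),2),(L-L0)/.15)
```

```text
4.55 [ 0.60453959 -0.01473035  0.05696234] 0.17023370818843694 25.513599514961243 [ 18.34731216 -27.11639868 -30.85392122]
grasp [ 0.59262273 -0.01422078  0.07175182]
r 0.07447440606976617 0.07614269406735921 a 23.887292989434112
0.07 [0. 0.]
0.17 [-0.03679678 -0.02795591]
0.27 [-0.07064819 -0.05941411]
0.37 [-0.10122228 -0.0940661 ]
0.46 [-0.12821926 -0.13157209]
0.56 [-0.15137437 -0.1715643 ]
0.66 [-0.17046057 -0.21365055]
0.76 [-0.18529069 -0.25741816]
0.86 [-0.19571931 -0.30243793]
0.96 [-0.20164416 -0.3482684 ]
1.06 [-0.20300715 -0.39446015]
1.16 [-0.19979491 -0.44056023]
1.26 [-0.19203894 -0.48611658]
```

Request:
servo_tool --pt "-0.02 -0.015 0 0 0 0 1" --pt "-0.04 -0.03 0 0 0 0 1" --pt "-0.04 -0.03 0 0 0 0 1" --newtons 20

```text
time: 4.85
tool_pos: [0.5993, -0.0174, 0.0593]
tcp_rot: [0.014, 2.463, -0.03]
wrist_force: [13.4, -20.9, -23.2]
width: 0.178
grip_force: 23.4
```

Run:
```python
from h import *
s=bot.read_state();print(s["time"],s["tool_pos"],s["tcp_rot"],s["width"],s["grip_force"],s["wrist_force"],s["torque"])
im=bot.read_camera("side");cv2.imwrite("pics/s2.png",cv2.resize(im[150:360,260:540],(800,600))[:,:,::-1])
```

```text
4.85 [ 0.59928491 -0.01739983  0.05928313] [ 0.01381263  2.46333236 -0.03000528] 0.17849992755484448 23.40837389230728 [ 13.43519375 -20.8974535  -23.17494111] [-2.19185196  0.91204653 -2.18404678]
```

View pics/s2.png

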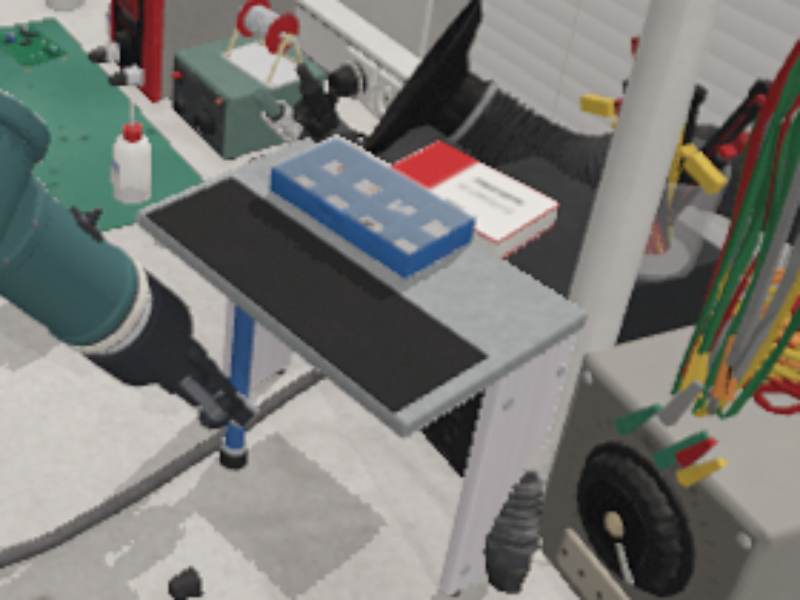

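Request:
servo_tool --pt "0 0 0 0 0 0 0.7" --pt "0 0 0 0 0 0 0.7" --pt "0 0 0 0 0 0 0.7" --newtons 20

```text
time: 5.2
tool_pos: [0.6003, -0.012, 0.0605]
tcp_rot: [0.005, 2.464, -0.019]
wrist_force: [-0.8, -0.8, 0.4]
width: 0.305
grip_force: 0.3
```

Run:
```python
from h import *
s=bot.read_state();print(s["time"],s["tool_pos"],s["tcp_rot"],s["width"],s["grip_force"],s["wrist_force"],turn(tool(40,0)))
im=bot.read_camera("wrist")
h=cv2.cvtColor(im,cv2.COLOR_RGB2HSV);m=cv2.inRange(h,(100,120,40),(125,255,255))
f,cx,cy,R,t=K("wrist")
r=bot.mark_of("leg_mid","wrist");print([(x["score"],onz("wrist",x["at"][1]*560,x["at"][0]*420,.06)) for x in r])
for v in range(150,300,20):
    u=np.where(m[v,120:400])[0]+120
    if len(u):print(v,u.min(),u.max())
print([proj("wrist",[.59,-.017,z]) for z in(.06,.1,.15)])
```

```text
5.2 [ 0.60029232 -0.01198142  0.06053742] [ 0.00498635  2.46444425 -0.0185002 ] 0.3052929609938297 0.3361656703054905 [-0.84756566 -0.80678312  0.37543019] [ 0.00382035 -0.00669675  0.00268344]
[(0.84, array([ 0.59328538, -0.01806107,  0.06      ]))]
190 266 278
210 259 285
230 258 285
250 257 285
270 253 285
290 252 287
[(np.float64(269.79661755716546), np.float64(252.97002941240066)), (np.float64(266.67055005335754), np.float64(345.0302215611474)), (np.float64(260.49414637181775), np.float64(526.9203787692551))]
```

Request:
servo_tool --pt "0 -0.04 0 0.004 -0.007 0.003 0.7" --pt "0 -0.04 0 0.004 -0.007 0.003 0.85" --pt "0 -0.04 0 0.004 -0.007 0.003 1" --pt "0 -0.04 0 0.004 -0.007 0.003 1" --newtons 20

```text
time: 5.7
tool_pos: [0.6022, -0.0153, 0.0685]
tcp_rot: [0.008, 2.457, -0.012]
wrist_force: [-0.9, -1.2, 5.8]
width: 0.177
grip_force: 22.2
```

Request:
servo_tool --pt "-0.025 -0.02 0 0 0 0 1" --pt "-0.06 -0.05 0 0 0 0 1" --pt "-0.09 -0.085 0 0 0 0 1" --pt "-0.116 -0.122 0 0 0 0 1" --pt "-0.14 -0.162 0 0 0 0 1" --pt "-0.158 -0.204 0 0 0 0 1" --pt "-0.158 -0.204 0 0 0 0 1"

```text
time: 6.4
tool_pos: [0.5733, -0.0408, 0.0688]
tcp_rot: [0.011, 2.478, -0.017]
wrist_force: [1.4, 0.9, -9.8]
width: 0.175
grip_force: 20.1
```

Run:
```python
from h import *
s=bot.read_state();print(s["time"],s["tool_pos"],s["tcp_rot"],s["width"],s["grip_force"],s["wrist_force"])
p=s["tool_pos"]-.019*Ro.from_rotvec(s["tcp_rot"]).as_matrix()[:,2]
pv=np.array([.6356,-.077]);d=p[:2]-pv;yaw=np.radians(10.5);X=np.array([np.cos(yaw),np.sin(yaw)]);Y=np.array([-X[1],X[0]])
print(p,np.hypot(*d),np.arctan2(-d@X,d@Y)-np.radians(20))
```

```text
6.4 [ 0.57332457 -0.04080511  0.06880642] [ 0.01053813  2.47828039 -0.01662279] 0.17510426042108881 20.086279213428497 [ 1.3854469   0.94383377 -9.78310625]
[ 0.5616282  -0.04052752  0.08377699] 0.08247465608307389 0.5803912727140788
```

Request:
servo_tool --pt "-0.018 -0.042 0 0 0 0 1" --pt "-0.03 -0.085 0 0 0 0 1" --pt "-0.038 -0.13 0 0 0 0 1" --pt "-0.042 -0.175 0 0 0 0 1" --pt "-0.042 -0.22 0 0 0 0 1" --pt "-0.038 -0.265 0 0 0 0 1" --pt "-0.03 -0.31 0 0 0 0 1" --pt "-0.03 -0.31 0 0 0 0 1"

```text
time: 7.2
tool_pos: [0.568, -0.081, 0.0762]
tcp_rot: [0.021, 2.497, -0.03]
wrist_force: [-12.6, -0.2, -14.8]
width: 0.169
grip_force: 28.6
```

Run:
```python
from h import *
s=bot.read_state();print(s["time"],s["tool_pos"],s["tcp_rot"],s["width"],s["grip_force"],s["wrist_force"])
p=s["tool_pos"]-.019*Ro.from_rotvec(s["tcp_rot"]).as_matrix()[:,2]
pv=np.array([.6356,-.077]);d=p[:2]-pv;yaw=np.radians(10.5);X=np.array([np.cos(yaw),np.sin(yaw)]);Y=np.array([-X[1],X[0]])
print(p,np.hypot(*d),np.arctan2(-d@X,d@Y)-np.radians(20))
for n in("side","wrist"):
    bot.read_camera(n);print(n,[(x["score"],x["at"][1]*560,x["at"][0]*420,onz(n,x["at"][1]*560,x["at"][0]*420,.06)) for x in bot.mark_of("leg_mid",n)])
```

```text
7.2 [ 0.56801394 -0.08095526  0.07615133] [ 0.0207665   2.49747493 -0.02984622] 0.1691033899783418 28.631897270679474 [-12.60154154  -0.21559116 -14.81415377]
[ 0.5566132  -0.08045186  0.09134243] 0.07906219260125821 1.0821448818610642
side [(0.58, 342.776, 319.62, array([ 0.55614352, -0.08532529,  0.06      ]))]
wrist [(0.82, 283.416, 229.69800000000004, array([ 0.56266566, -0.07973411,  0.06      ]))]
```

Request:
servo_tool --pt "0.005 -0.03 0 0 0 0 1" --pt "0.01 -0.06 0 0 0 0 1" --pt "0.015 -0.09 0 0 0 0 1" --pt "0.02 -0.12 0 0 0 0 1" --pt "0.02 -0.12 0 0 0 0 1"

```text
time: 7.9
tool_pos: [0.57, -0.0889, 0.0779]
tcp_rot: [0.015, 2.511, -0.017]
wrist_force: [-6.4, 27.2, -10.8]
width: 0.167
grip_force: 30.2
```

Request:
servo_tool --pt "0.005 -0.03 0 0 0 0 1" --pt "0.01 -0.06 0 0 0 0 1" --pt "0.01 -0.06 0 0 0 0 1"

```text
time: 8.2
tool_pos: [0.5698, -0.0893, 0.0778]
tcp_rot: [0.008, 2.522, -0.003]
wrist_force: [-5.1, 51.2, -6.0]
width: 0.175
grip_force: 31.9
```

Request:
servo_tool --pt "0 0.04 0 0 0 0 0.8" --pt "0 0.04 0 0 0 0 0.5" --pt "0 0.04 0 0 0 0 0.4" --pt "0 0.04 0 0 0 0 0.4"

```text
time: 8.6
tool_pos: [0.582, -0.1017, 0.0903]
tcp_rot: [0.027, 2.49, -0.048]
wrist_force: [0.2, -0.1, 0.2]
width: 0.602
grip_force: 0.0
```

Run:
```python
from h import *
s=bot.read_state();print(s["time"],s["tool_pos"],s["tcp_rot"],s["width"],s["grip_force"],s["wrist_force"])
for n in("side","wrist"):
    im=bot.read_camera(n);print(n,[(x["score"],x["at"][1]*560,x["at"][0]*420,onz(n,x["at"][1]*560,x["at"][0]*420,.06)) for x in bot.mark_of("leg_mid",n)])
```

```text
8.6 [ 0.5820378  -0.10165444  0.09032149] [ 0.02672121  2.48950265 -0.04841437] 0.6018323791865811 0.0 [ 0.19546305 -0.10583031  0.19619297]
side [(0.85, 344.62399999999997, 320.88, array([ 0.55795378, -0.0898893 ,  0.06      ]))]
wrist [(0.74, 307.216, 196.18200000000002, array([ 0.56260241, -0.08804213,  0.06      ]))]
```

Request:
servo_tool --pt "-0.15 0.03 0.08 0 0 0 0.4" --pt "-0.4 0.03 0.2 0 0 0 0.4" --pt "-0.7 0.03 0.4 0 0 0 0.2" --pt "-1 0.03 0.8 0 0 0 0"

```text
time: 9.2
tool_pos: [0.4427, -0.0946, 0.1809]
tcp_rot: [0.027, 2.503, -0.042]
wrist_force: [1.4, 0.0, 0.0]
width: 0.917
grip_force: 0.0
```

Run:
```python
from h import *
s=bot.read_state();print(s["time"],s["tool_pos"],s["tcp_rot"],s["wrist_force"])
im=bot.read_camera("wrist");cv2.imwrite("pics/w3.png",im[:,:,::-1])
for n in("side","wrist"):
    if n=="side":im=bot.read_camera(n);cv2.imwrite("pics/s3.png",cv2.resize(im[150:360,260:540],(800,600))[:,:,::-1])
    print(n,[(x["score"],x["at"][1]*560,x["at"][0]*420,onz(n,x["at"][1]*560,x["at"][0]*420,.06)) for x in bot.mark_of("leg_mid",n)])
print(turn(tool(0,-59)),turn(tool(0,-35)))
```

```text
9.2 [ 0.44273037 -0.09460411  0.18091321] [ 0.02712675  2.50306438 -0.04199976] [1.38648079 0.0479502  0.03280215]
side [(0.56, 347.984, 321.3, array([ 0.56378082, -0.09378235,  0.06      ]))]
wrist [(0.93, 293.496, 213.486, array([ 0.57790031, -0.09031895,  0.06      ]))]
[ 0.11755529  0.18215872 -0.30905226] [ 0.07503215  0.1971504  -0.18081315]
```

View pics/s3.png

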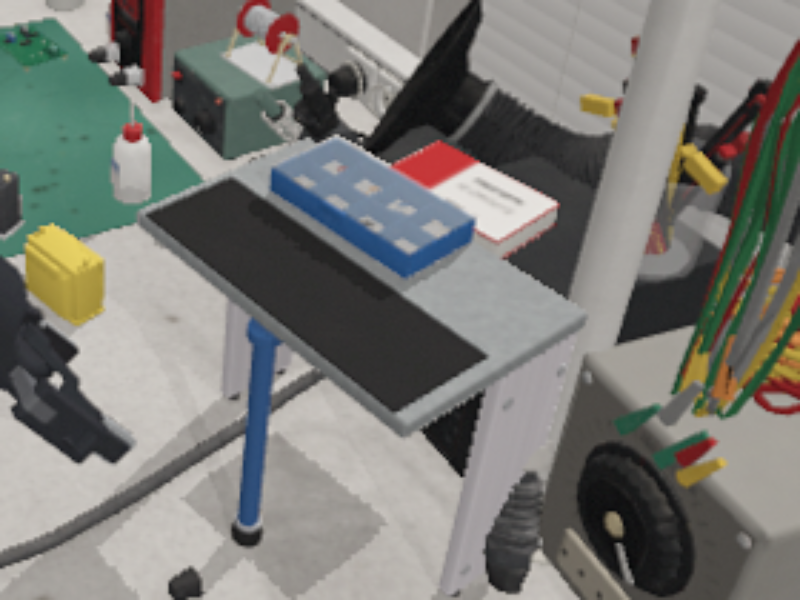

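Request:
servo_tool --pt "0 0.15 0.15 0.013 0.02 -0.035 0" --pt "0 0.35 0.3 0.026 0.04 -0.07 0" --pt "0 0.6 0.5 0.039 0.06 -0.105 0" --pt "0 0.9 0.6 0.052 0.081 -0.14 0" --pt "0 1 0.6 0.066 0.102 -0.175 0" --pt "0 1 0.6 0.08 0.123 -0.21 0" --pt "0 1 0.6 0.095 0.145 -0.25 0" --pt "0 1 0.6 0.1175 0.182 -0.309 0" --pt "0 1 0.6 0.1175 0.182 -0.309 0"

```text
time: 10.3
tool_pos: [0.4469, 0.0567, 0.2711]
tcp_rot: [1.208, 2.763, 0.005]
wrist_force: [0.1, -0.0, -0.5]
width: 1.0
grip_force: 0.0
```

Request:
servo_tool --pt "0 0.3 0 0 0 0 0" --pt "0 0.65 0 0 0 0 0" --pt "0 1 0 0 0 0 0" --pt "0 1 0 0 0 0 0"

```text
time: 10.7
tool_pos: [0.4461, 0.2099, 0.2699]
tcp_rot: [1.198, 2.765, 0.004]
wrist_force: [0.0, 1.0, -1.3]
width: 1.002
grip_force: 0.0
```

Request:
servo_tool --pt "0.1 0.3 0 0 0 0 0" --pt "0.2 0.65 0 0 0 0 0" --pt "0.3 1 0 0 0 0 0" --pt "0.3 1 0 0 0 0 0"

```text
time: 11.1
tool_pos: [0.4922, 0.359, 0.269]
tcp_rot: [1.2, 2.762, 0.002]
wrist_force: [-0.2, -0.3, -0.9]
width: 1.003
grip_force: 0.0
```

```bash
cat > look.py <<'E'
from h import *
import sys
np.set_printoptions(precision=3,suppress=True)
s=bot.read_state();print(s["time"],s["tool_pos"],s["tcp_rot"],s["wrist_force"])
im=bot.read_camera("wrist");cv2.imwrite(sys.argv[1],im[:,:,::-1])
for x in bot.mark_of("transformer_mid","wrist"):
    u,v=x["at"][1]*560,x["at"][0]*420;print(x["score"],u,v,onz("wrist",u,v,.036))
for r in bot.trace("transformer_mid","wrist"):
    c=max(cv2.findContours(r["mask"].astype(np.uint8),0,2)[0],key=cv2.contourArea)[:,0]
    P=np.array([onz("wrist",u,v,.03)[:2] for u,v in c],np.float32);print(r["score"],np.array(r["box"])*[560,420,560,420],cv2.minAreaRect(P))
print(proj("wrist",[.525,.376,.036]),ray("wrist",280,210),turn(tool(0,-59)))
E
python3 look.py pics/w4.png
```

```text
11.1 [0.492 0.359 0.269] [1.2   2.762 0.002] [-0.16  -0.268 -0.86 ]
0.85 360.192 74.508 [0.503 0.49  0.036]
0.72 243.376 66.906 [0.406 0.409 0.036]
0.59 235.928 256.62 [0.549 0.227 0.036]
0.55 296.8 166.194 [0.523 0.37  0.036]
0.91 [201.992  30.492 281.624  98.49 ] ((0.4061765670776367, 0.4076964259147644), (0.08254624158143997, 0.05743493512272835), 56.96474075317383)
0.87 [276.416 126.084 330.008 203.616] ((0.5282447934150696, 0.3723309636116028), (0.05928930267691612, 0.09191499650478363), 33.53847885131836)
0.62 [208.992 218.61  263.816 293.706] ((0.5548337697982788, 0.21989105641841888), (0.058098338544368744, 0.11301793158054352), 15.775530815124512)
(np.float64(302.24656217998273), np.float64(162.59300411230416)) (array([0.431, 0.409, 0.403]), array([ 0.292, -0.243, -0.925])) [ 0.021  0.036 -0.066]
```

View pics/w4.png

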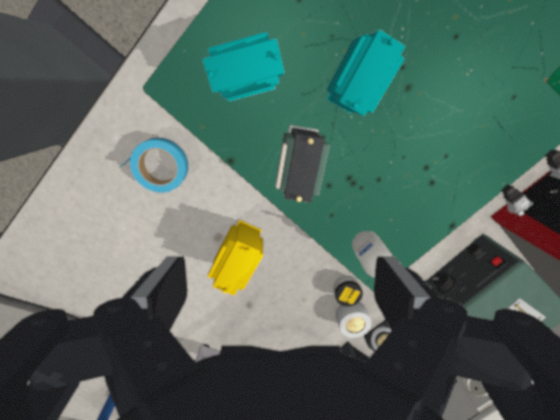

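Run:
```python
from h import *
np.set_printoptions(precision=3,suppress=True)
a,b=onz("wrist",309,130,.07),onz("wrist",302,199,.07);print(a,b,(a+b)/2,np.degrees(np.arctan2(*(a-b)[1::-1]))-90,np.linalg.norm(a-b))
print(turn(tool(0,-57.5)))
```

```text
[0.497 0.409 0.07 ] [0.546 0.349 0.07 ] [0.521 0.379 0.07 ] 39.079788092740955 0.0769922385256345
[ 0.02   0.037 -0.058]
```

Request:
servo_tool --pt "0.1 0.06 -0.1 0.01 0.019 -0.022 0" --pt "0.2 0.113 -0.3 0.019 0.038 -0.044 0" --pt "0.2 0.113 -0.6 0.019 0.038 -0.044 0" --pt "0.2 0.113 -0.6 0.019 0.038 -0.044 0" --pt "0.2 0.113 -0.6 0.019 0.038 -0.044 0"

```text
time: 11.75
tool_pos: [0.5203, 0.3695, 0.1823]
tcp_rot: [-1.454, -2.783, 0.003]
wrist_force: [-0.4, -0.7, 0.5]
width: 0.999
grip_force: 0.0
```

```bash
python3 look.py pics/w5.png; python3 -c "
from h import *
print(turn(tool(0,-55)))
for X in((.522,.376,.036),): print(proj('wrist',X))
s=bot.read_state()['tool_pos'];print(proj('wrist',[s[0],s[1],.036]))"
```

```text
11.75 [0.52  0.37  0.182] [-1.454 -2.783  0.003] [-0.411 -0.735  0.546]
0.85 288.79200000000003 192.40200000000002 [0.529 0.38  0.036]
0.72 351.792 67.914 [0.51  0.5   0.036]
0.72 198.51999999999998 82.488 [0.408 0.415 0.036]
0.67 229.096 319.40999999999997 [0.556 0.231 0.036]
0.97 [310.016   2.898 398.216 122.22 ] ((0.5108901858329773, 0.5060422420501709), (0.05822372809052467, 0.09225072711706161), 15.954673767089844)
0.63 [192.808 267.498 259.112 360.906] ((0.5577455163002014, 0.22700294852256775), (0.057982686907052994, 0.11679007858037949), 15.193538665771484)
0.59 [142.184  33.18  252.392 123.312] ((0.40577903389930725, 0.41469627618789673), (0.08982621133327484, 0.05999606475234032), 57.5245361328125)
0.55 [257.32  147.42  320.824 238.812] ((0.531322181224823, 0.3783605098724365), (0.058690983802080154, 0.09155537933111191), 33.866127014160156)
(np.float64(282.5156643909407), np.float64(193.37427087619832)) (array([0.485, 0.425, 0.328]), array([ 0.155, -0.211, -0.965])) [-0.001  0.002 -0.022]
[-0.00136908  0.00172172  0.00061473]
(np.float64(279.9366849147238), np.float64(191.61680045422818))
(np.float64(278.0247169016573), np.float64(195.0340592340554))
```

View pics/w5.png

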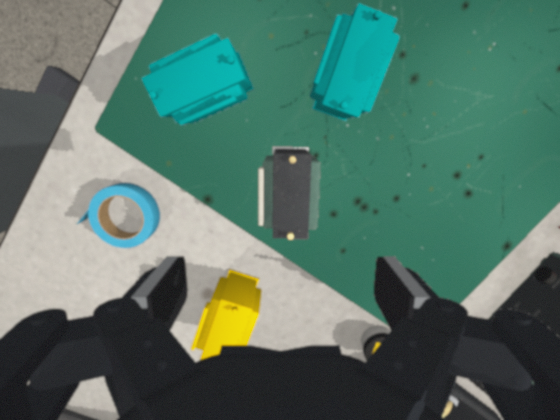

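Request:
servo_tool --pt "0.053 0.06 -0.2 0 0 0 0" --pt "0.053 0.06 -0.5 0 0 0 0" --pt "0.053 0.06 -0.5 0 0 0 0" --pt "0.053 0.06 -0.5 0 0 0 0"

```text
time: 12.3
tool_pos: [0.529, 0.3808, 0.1096]
tcp_rot: [1.452, 2.785, 0.003]
wrist_force: [-0.8, 0.5, 0.6]
width: 1.001
grip_force: 0.0
```

```bash
python3 look.py pics/w6.png
```

```text
12.3 [0.529 0.381 0.11 ] [1.452 2.785 0.003] [-0.753  0.53   0.626]
0.96 349.776 54.096 [0.507 0.497 0.036]
0.86 272.496 219.702 [0.529 0.378 0.036]
0.82 150.304 72.702 [0.408 0.415 0.036]
0.9 [229.096 158.802 317.408 284.088] ((0.5301156640052795, 0.3725690245628357), (0.0619446337223053, 0.09914100170135498), 33.8243293762207)
0.85 [298.48    0.    420.672 124.32 ] ((0.5110907554626465, 0.49958425760269165), (0.060068897902965546, 0.08446791023015976), 16.00065803527832)
0.8 [ 60.312   6.72  225.008 132.384] ((0.4028557538986206, 0.41114282608032227), (0.098873570561409, 0.06384692341089249), 56.937660217285156)
(np.float64(266.33107343747247), np.float64(219.24703096189472)) (array([0.494, 0.435, 0.254]), array([ 0.156, -0.211, -0.965])) [-0.001  0.002 -0.022]
```

Request:
servo_tool --pt "0 -0.013 -0.2 0 0 0 0" --pt "0 -0.013 -0.4 0 0 0 0" --pt "0 -0.013 -0.575 0 0 0 0" --pt "0 -0.013 -0.575 0 0 0 0" --pt "0 -0.013 -0.575 0 0 0 0"

```text
time: 12.95
tool_pos: [0.5302, 0.3794, 0.0239]
tcp_rot: [1.453, 2.784, 0.006]
wrist_force: [0.9, -0.1, 0.5]
width: 1.001
grip_force: 0.0
```

Request:
servo_tool --pt "0 0 0 0 0 0 0.5" --pt "0 0 0 0 0 0 1" --pt "0 0 0 0 0 0 1" --pt "0 0 0 0 0 0 1" --pt "0 0 0 0 0 0 1" --newtons 60

```text
time: 13.45
tool_pos: [0.5286, 0.3782, 0.0243]
tcp_rot: [-1.453, -2.785, -0.001]
wrist_force: [-5.1, -3.9, 8.1]
width: 0.578
grip_force: 65.3
```

Request:
servo_tool --pt "0 0 0.05 0 0 0 1" --pt "0 0 0.2 0 0 0 1" --pt "0 0 0.4 0 0 0 1" --pt "0 0 0.6 0 0 0 1" --pt "0 0 0.8 0 0 0 1" --pt "0 0 1 0 0 0 1"

```text
time: 14.05
tool_pos: [0.5285, 0.3783, 0.1724]
tcp_rot: [-1.453, -2.785, -0.001]
wrist_force: [0.3, 0.6, -6.8]
width: 0.579
grip_force: 64.4
```

Request:
servo_tool --pt "0 -0.1 0.2 0 0 0 1" --pt "0 -0.25 0.4 0 0 0 1" --pt "0 -0.45 0.6 0 0 0 1" --pt "0 -0.65 0.8 0 0 0 1" --pt "0 -0.85 1 0 0 0 1" --pt "0 -1 1 0 0 0 1"

```text
time: 14.65
tool_pos: [0.5312, 0.2279, 0.3279]
tcp_rot: [1.451, 2.779, 0.014]
wrist_force: [0.5, 0.6, -7.2]
width: 0.579
grip_force: 64.7
```

```bash
python3 -c "
from h import *
s=bot.read_state();print(s['time'],s['tool_pos'],s['wrist_force'],s['width'],s['grip_force'],turn(tool(0,-79.5)))
im=bot.read_camera('top')
r=bot.trace('parts_case','top');print([(x['score'],np.array(x['box'])*[560,420,560,420]) for x in r])
c=max(cv2.findContours(r[0]['mask'].astype(np.uint8),0,2)[0],key=cv2.contourArea)[:,0]
P=np.array([onz('top',u,v,.264)[:2] for u,v in c],np.float32);print(cv2.minAreaRect(P),cv2.boxPoints(cv2.minAreaRect(P)))
y=np.radians(10.5);print((P-[.555,-.092])@np.array([np.cos(y),np.sin(y)]).min() if 0 else np.sort((P-np.array([.555,-.092]))@np.array([np.cos(y),np.sin(y)]))[:5])
print([(x['score'],onz('top',x['at'][1]*560,x['at'][0]*420,.241)) for x in bot.mark_of('mat_mid','top')])
"
```

```text
14.65 [0.53120651 0.22785486 0.32794058] [ 0.46016329  0.62682313 -7.18553246] 0.578925595272093 64.69684481620789 [-0.00070507  0.00350702 -0.13531424]
[(0.68, array([367.024, 140.112, 427.616, 178.584]))]
((0.6737706661224365, -0.04173099249601364), (0.07403046637773514, 0.13514511287212372), 12.195260047912598) [[ 0.62331647  0.01649744]
 [ 0.65186507 -0.11559791]
 [ 0.72422487 -0.09995943]
 [ 0.69567627  0.03213593]]
[0.08724553 0.08777085 0.08829633 0.08833982 0.08845705]
[(0.57, array([ 0.59821545, -0.07702283,  0.241     ]))]
```

Request:
servo_tool --pt "0 -0.15 0.05 0 0 -0.03 1" --pt "0 -0.35 0.05 0 0.001 -0.06 1" --pt "0 -0.6 0.05 0 0.002 -0.09 1" --pt "0 -0.85 0.05 0 0.003 -0.12 1" --pt "0 -1 0.05 0 0.0035 -0.135 1" --pt "0 -1 0.05 0 0.0035 -0.135 1"

```text
time: 15.4
tool_pos: [0.5286, 0.0766, 0.3282]
tcp_rot: [-2.005, -2.406, 0.009]
wrist_force: [-1.3, 1.0, -7.0]
width: 0.578
grip_force: 64.9
```

Request:
servo_tool --pt "0.1 -0.2 0 0 0 0 1" --pt "0.2 -0.45 0 0 0 0 1" --pt "0.3 -0.7 0 0 0 0 1" --pt "0.4 -0.9 0 0 0 0 1" --pt "0.4 -1 0 0 0 0 1" --pt "0.4 -1 0 0 0 0 1" --pt "0.4 -1 0 0 0 0 1"

```text
time: 16.1
tool_pos: [0.5889, -0.07, 0.3286]
tcp_rot: [-1.999, -2.408, 0.004]
wrist_force: [-0.1, 1.0, -7.6]
width: 0.57
grip_force: 65.1
```

```bash
python3 -c "
from h import *
s=bot.read_state();print(s['time'],s['tool_pos'],s['wrist_force'],s['width'],s['grip_force'],turn(tool(0,-79.5)),(np.array([.592,-.085,.27])-s['tool_pos'])/.15)
for n in('wrist','side'):
  im=bot.read_camera(n);cv2.imwrite(f'pics/p_{n}.png',im[:,:,::-1])
  print(n,[(x['score'],onz(n,x['at'][1]*560,x['at'][0]*420,.241)) for x in bot.mark_of('mat_mid',n)],[(x['score'],x['at']) for x in bot.mark_of('transformer_mid',n)])
"
```

```text
16.1 [ 0.58886878 -0.06999498  0.32856687] [-0.07431692  0.99851454 -7.55681462] 0.5699431141220179 65.05524158477783 [-0.00164735 -0.00338212 -0.0005898 ] [ 0.02087478 -0.10003347 -0.39044578]
wrist [] [(0.72, [0.6398, 0.4975])]
side [(0.69, array([ 0.59398281, -0.09103392,  0.241     ])), (0.2, array([0.6721013 , 0.05208674, 0.241     ]))] [(0.77, [0.5245, 0.3829]), (0.74, [0.4764, 0.4202]), (0.62, [0.5862, 0.5054])]
```

Request:
servo_tool --pt "0.02 -0.1 -0.1 -0.0016 -0.0034 0 1" --pt "0.02 -0.105 -0.2 -0.0016 -0.0034 0 1" --pt "0.02 -0.105 -0.3 -0.0016 -0.0034 0 1" --pt "0.02 -0.105 -0.35 -0.0016 -0.0034 0 1" --pt "0.02 -0.105 -0.39 -0.0016 -0.0034 0 1" --pt "0.02 -0.105 -0.39 -0.0016 -0.0034 0 1"

```text
time: 17.0
tool_pos: [0.5916, -0.0865, 0.2698]
tcp_rot: [2.006, 2.417, -0.001]
wrist_force: [0.5, -0.5, -7.7]
width: 0.573
grip_force: 65.0
```

```bash
python3 -c "
from h import *
s=bot.read_state();print(s['time'],s['tool_pos'],s['wrist_force'],s['width'],s['grip_force'],turn(tool(0,-79.5)),(np.array([.592,-.086,.263])-s['tool_pos'])/.15)
im=bot.read_camera('side');cv2.imwrite('pics/s7.png',cv2.resize(im[130:340,260:540],(800,600))[:,:,::-1])
"
```

```text
17.0 [ 0.59163822 -0.0865139   0.26981513] [ 0.46371044 -0.49961119 -7.73074107] 0.5728770431852451 64.9519407749176 [ 3.26919522e-04 -6.14943716e-05 -5.69381621e-04] [ 0.00241189  0.00342599 -0.04543421]
```

View pics/s7.png

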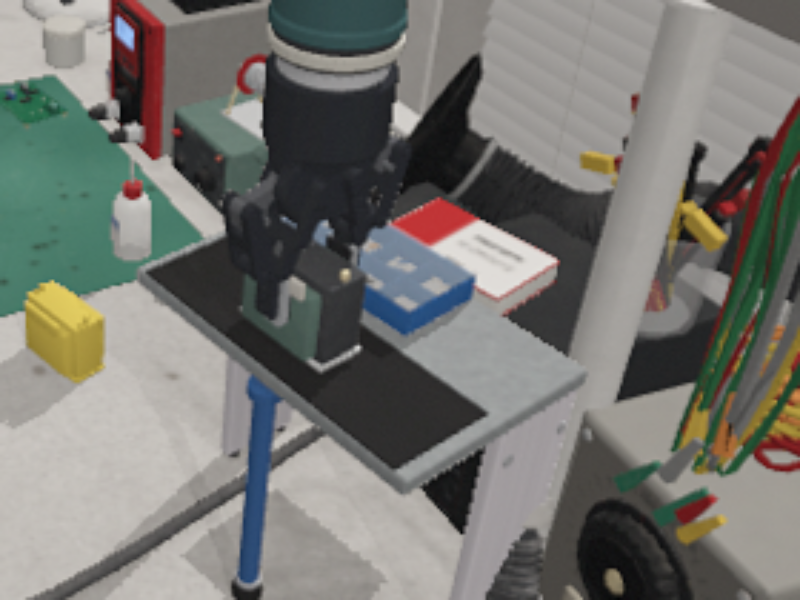

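The transformer hangs upright just over the mat, base at about (310,350). It is aligned with the board, and the leg is still at the front (255,480). Now I lower the last millimetres.

Request:
servo_tool --pt "0 0 -0.015 0 0 0 1" --pt "0 0 -0.03 0 0 0 1" --pt "0 0 -0.042 0 0 0 1" --pt "0 0 -0.042 0 0 0 1"

```text
time: 17.45
tool_pos: [0.5922, -0.0869, 0.2647]
tcp_rot: [2.006, 2.415, -0.0]
wrist_force: [-0.4, 0.7, -8.1]
width: 0.573
grip_force: 65.0
```

Request:
servo_tool --pt "0 0 -0.01 0 0 0 1" --pt "0 0 -0.018 0 0 0 1" --pt "0 0 -0.018 0 0 0 1"

```text
time: 17.75
tool_pos: [0.5925, -0.0871, 0.2632]
tcp_rot: [2.005, 2.414, 0.001]
wrist_force: [-1.9, -0.3, -2.4]
width: 0.575
grip_force: 65.7
```

Contact has begun: the load dropped from 8 N to 2.4 N. A touch more, then I open slowly.

Request:
servo_tool --pt "0 0 -0.006 0 0 0 1" --pt "0 0 -0.008 0 0 0 1" --newtons 20

```text
time: 17.95
tool_pos: [0.5925, -0.0871, 0.2631]
tcp_rot: [2.005, 2.414, 0.001]
wrist_force: [-4.9, 0.7, 7.3]
width: 0.576
grip_force: 66.7
```

Request:
servo_tool --pt "0 0 0 0 0 0 0.4" --pt "0 0 0 0 0 0 0.33" --pt "0 0 0 0 0 0 0.33"

```text
time: 18.25
tool_pos: [0.5929, -0.087, 0.2613]
tcp_rot: [2.004, 2.414, 0.001]
wrist_force: [0.6, -0.4, -0.2]
width: 0.671
grip_force: 0.0
```

Request:
servo_tool --pt "0 0 0.06 0 0 0 0.33" --pt "0 0 0.15 0 0 0 0.33" --pt "0 0 0.3 0 0 0 0.3" --pt "0 0 0.6 0 0 0 0.3" --pt "0 0 1 0 0 0 0.3"

```text
time: 18.75
tool_pos: [0.5916, -0.0868, 0.402]
tcp_rot: [2.007, 2.416, -0.002]
wrist_force: [1.2, 0.4, -0.0]
width: 0.699
grip_force: 0.0
```

Request:
servo_tool --pt "-0.3 0 0.1 0 0 0 0.3" --pt "-0.6 0 0.1 0 0 0 0.3" --pt "-0.9 0 0.1 0 0 0 0.3" --pt "-0.9 0 0.1 0 0 0 0.3"

```text
time: 19.15
tool_pos: [0.4534, -0.0867, 0.4186]
tcp_rot: [2.005, 2.412, 0.001]
wrist_force: [0.3, -0.9, 0.3]
width: 0.69
grip_force: 0.0
```

Run:
```python
from h import *
s=bot.read_state();print(s["time"],s["tool_pos"],s["wrist_force"])
P={}
for n in("side","top"):
    im=bot.read_camera(n);cv2.imwrite(f"pics/e_{n}.png",im[:,:,::-1])
    P[n]=[(x["score"],x["at"][1]*560,x["at"][0]*420) for x in bot.mark_of("transformer_mid",n)];print(n,P[n],proj(n,[.592,-.086,.275]))
    print([(x["score"],x["at"][1]*560,x["at"][0]*420) for t in("ipa_bottle","parts_case","leg_mid") for x in bot.mark_of(t,n)[:1]])
    if n=="side":
        h=cv2.cvtColor(im,cv2.COLOR_RGB2HSV);m=cv2.inRange(h,(100,120,40),(125,255,255))
        for v in(280,300,320,330):
            u=np.where(m[v,320:380])[0]+320;print(v,u.min() if len(u) else 0,u.max() if len(u) else 0)
im0=cv2.imread("pics/s3.png")
a=cv2.imread("pics/e_side.png")[170:345,280:500];b=cv2.imread("pics/e_top.png")[120:250,330:500]
cv2.imwrite("pics/end.png",np.hstack([cv2.resize(a,(400,320)),cv2.resize(b,(400,320))]))
```

```text
19.15 [ 0.45339751 -0.08674396  0.41862195] [ 0.28431964 -0.85904089  0.28367928]
side [(0.88, 283.472, 244.18800000000002), (0.76, 212.576, 220.584), (0.74, 233.40800000000002, 198.408), (0.63, 348.488, 260.694), (0.62, 367.472, 237.09)] (np.float64(366.54746502463473), np.float64(234.4822312018986))
[(0.74, 306.20799999999997, 218.60999999999999), (0.64, 390.712, 224.616), (0.71, 345.01599999999996, 318.98999999999995)]
280 348 354
300 346 352
320 345 350
330 344 349
top [(0.92, 419.496, 189.714), (0.84, 212.8, 269.808), (0.83, 186.088, 240.492), (0.64, 280.392, 221.802), (0.19, 241.92, 175.39200000000002)] (np.float64(417.44600372309145), np.float64(192.1034890345108))
[(0.48, 240.576, 176.60999999999999), (0.86, 397.992, 156.11399999999998), (0.48, 396.312, 218.31600000000003)]
```

View pics/end.png

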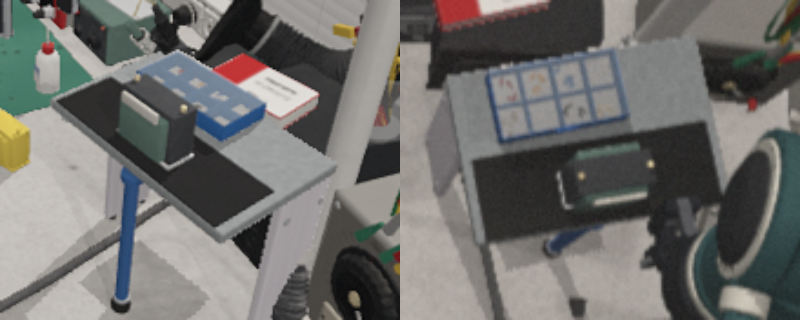

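```bash
python3 -c "
from workcell import bot
print(bot.finish_job())"
```

```text
the job is handed in; nothing more can be done
None
```

The job is handed in, with no verdict shown. The leg went hard against its stop (51 N, no further movement), the transformer stands upright on the mat, and the bottle and parts case stayed where they were; about 19 s of the 61 s were used.

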